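# Hold the big fuse over its bare studs

## Robot

A 6-joint arm with a two-finger parallel gripper is mounted at the origin on a cart in front of the work surface, level with it; the furniture and walls round the work are solid. World frame = base frame: x ahead of the robot, y to its left, z up, the work surface at z = 0. Lengths are in mm, angles in rad, forces in N, time in s.
With the tool pointing down it reaches from about 275 to 775 mm from the base axis. Payload 14.6 kg.
Tool frame: the origin (TCP) lies midway between the tips of the shut fingers; the grasp point (between the pads) lies 19 mm behind it; z points along the fingers, y is the line along which they close (so a half turn about z gives the same grasp; the last joint's range is limited). The gripper opens to 85 mm and grips with 20 to 120 N. Pads are 22 mm wide; open, the fingers measure 114 mm over their backs; the gripper's body (76 mm by 85 mm) begins 54 mm behind the grasp point. The pads swing forward as they close: fully open they stand 13 mm farther back than shut.
Start: joints at [-1.364, 0.263, -0.048, 1.259, 0, 1.415], TCP at [185.822, -491.018, 231.278] pointing down, gripper open.
Joint ranges: [-2.65, 2.65], [-0.89, 1.7], [-1.18, 1.37], [-2.13, 2.11], [-1.35, 1.29], [-3.14, 3.14]. Speed limits (rad/s): [1.89, 1.89, 2.57, 2.79, 3.14, 3.14].

## Interface

Orientations are given as [roll, pitch, yaw] about the fixed x, y, z axes, in that order (R = Rz(yaw) Ry(pitch) Rx(roll)).
In Python, from bench import get_state, optics, job, spotter gives the robot as it stands.
- The arm moves only by the tool servo_tool, never from a script. Its argument "series" is a list of rows, each an object with "grip": the opening, from -1 (shut) to 1 (fully open); "slide": the shift along the world's x, y, z in mm, a list of three; "turn": the turn about the world's z in rad. In form: [{"grip": grip, "slide": [tx, ty, tz], "turn": turn}, ...]. A call has 1 to 8 rows; each row is the pose to reach, as a shift and turn from the pose commanded when the call began; what a row does not reach only later rows make up. A row lasts 1/10 s, in which the tool goes at most 50 mm and 8.59 degrees, less where a joint would pass 70% of its speed; a pose out of reach is approached as far as the arm can. A call with a gripper value outside its range is refused whole. The fingers move at their own pace and stop on an object; "newtons" is the grip in N (left out, the last holds). Time passes only in rows, so rows that repeat a pose let the fingers close. It gives the time, the measured TCP pose, the force, the opening and the grip force at its end, in the units of the state.
- get_state(): the state, without advancing time (a new reading comes with each control period).
- optics.get_image(name): name is "side" or "top" or "wrist"; returns the picture (420x560x3 uint8, red, green, blue); there is no depth.
- optics.camera_model(name): a dict with "K" (3x3 intrinsics, pixels), "dist_coeffs" ([k1, k2, p1, p2, k3] as OpenCV has them; the pictures are not rectified), "R" (3x3) and "t" (3): a world point X has camera coordinates R X + t. Camera axes: x right, y down, z forward; pixel columns grow to the right and rows downward; lengths in mm; the calibration is good to about 2 mm. A picture is of the moment at which its call begins: read the wrist's pose just before it. camera_model takes no time and is no camera call; for the wrist camera it gives the pose at the moment of the call.
- job.sign_off(): hands the job in; it is judged then, once.
Trained networks look in the newest picture that a camera, given by its name, has taken for a name from the list of things; names that differ only in an ending like _2 or _b are one class to them, and where a whole thing is asked for, a point or a joint stands for the part that bears it (a point fixed in the world has none). Each returns a list of dicts, best first, with "p" (0 to 1); they miss things now and then, are a little off and sometimes report something else, mostly with a low value. They report only what shows in the picture. A call takes as long as a camera call. They do not tell look-alikes from the thing itself.
- spotter.recognise(camera, target): "centre" ([column, row] in pixels, amid what is visible of it).
- spotter.silhouettes(camera, target): "region" (420x560 bool, what is visible of it) and "centre" ([column, row] in pixels, amid what is visible of it).
The state is a dict: "time_s": time; "qpos": joint angles; "qvel": joint speeds; "joint_efforts": joint torques, N m; "tcp_pos": TCP position; "ee_rot": TCP orientation; "ft_force": force on the tool from outside, world axes, zero at the start; "moment": the same for the moment, N m; "grip_width": finger opening in mm; "gripper_force": force on a finger pad.
Only numpy, scipy, OpenCV 4.12 (cv2) and the standard library are available. Lean on these libraries where they do the work, as an engineer would, in place of code of your own. Each camera call takes 0.05 s, during which the arm holds its last target. There are 200 camera calls.

## Task

Pick the large bolt-down fuse out of the parts bin (not the small one of the same shape, whose holes are too close together) and carry it across the bench to the fuse block, clear of the spray can that stands on the way. Stop with it hovering level about 1 cm above the tips of the two bare studs of the empty holder, each of its holes straight over a stud (either way round), and finish the program while still holding it there, because I have to slip the cable lugs onto the studs before it goes down. On the way the fuse must not touch the fuse block, the other parts stay in the bin, and the spray can, the dish of nuts and the memory stick stay where they are.

Things in the scene. Friction and masses are not known exactly. Their poses are not given: they have to be found in the camera images.
- fuse: large bolt-down fuse, flat in the bin: black body 36 long (x), 22 wide (y), 16 high; at each end a metal blade 22 long, 22 wide, 3 thick, underside 4 above that of the body, with a round hole of 10 diameter. 80 long overall, holes 58 apart, about 60 g. Origin: centre of the underside of the body; x along its length, z up. Grasp the body across its width (y)
- hole1 (a point): centre of the fuse's hole at its +x end (29 from the fuse's origin), at the underside of the blade, 4 above the underside of the body
- hole2 (a point): centre of the fuse's hole at its -x end (29 from the fuse's origin), at the underside of the blade, 4 above the underside of the body
- small_fuse: small fuse of the same shape, 52 long x 15 wide x 12 high, holes of 5 diameter 38 apart: does not fit the studs. Origin: centre of its underside, x along its length. It stays in the bin; the two fuses lie side by side in the bin about 86 apart, which is on which side varies
- bin: open grey plastic parts bin, fixed to the bench, 206 (x) x 196 (y) outside, 42 high, a rim flange that stands 8 out, walls and floor 3 thick. Origin: centre of its underside, on the worktop. Loose spares lie along its front and back walls, the two fuses in its middle, with 25 or more free on both sides of each fuse body
- block: fuse block, fixed to the bench: aluminium plate 136 (x) x 140 (y), top 17 above the worktop, on four short feet, that carries three holders side by side in its y direction, 43 apart. Origin: centre of its underside; z up
- holder_empty: the holder without a fuse: black, 122 long (x), 39 wide (y), origin at the centre of its underside, 17 above the worktop. Walls 32 high along both long sides; on the centre line two bare upright threaded studs of 8 diameter, 58 apart along x, tips 44 above the origin (61 above the worktop). It may be any of the three on the block
- holder_used1: holder like the empty one, with a large fuse bolted down in it (nuts on the studs); highest points are its stud tips, 44 above its origin. Origin: centre of its underside
- holder_used2: second holder with a large fuse bolted down in it, same as the other. Origin: centre of its underside
- stud1 (a point): tip of the bare stud at the empty holder's +x end, 61 above the worktop; its frame is that of the holder, z up
- stud2 (a point): tip of the bare stud at the empty holder's -x end, 61 above the worktop; its frame is that of the holder, z up
- can: blue aerosol can with red cap, standing, 53 diameter, 169 high, between bin and fuse block (an open laptop stands behind, its screen about 250 high, beyond x = 0.8 m). Origin: centre of its underside. Leave alone
- dish: round steel dish, 110 diameter, 22 high, with two nuts in it, on the worktop between bin and fuse block, nearer to the robot than the can. Origin: centre of its underside. Leave alone
- stick: red memory stick, 52 long (y), 18 wide, 8 high, lying on the worktop before the laptop. Origin: centre of its underside. Leave alone
- bolt_a: hex bolt 48 long (y), 19 wide, 17 high, loose in the bin; origin at its underside
- bolt_b: hex bolt 38 long (y), 19 wide, 18 high, loose in the bin; origin at its underside
- bolt_c: hex bolt 54 long (y), 23 wide, 21 high, loose in the bin; origin at its underside
- relay: black relay, 28 x 28 x 36 high with its metal blades up, loose in the bin; origin at its underside
- relay2: second relay, same as the other
- spare_plug: black connector plug 44 long (y), 25 wide, 21 high, loose in the bin; origin at its underside
Mind the look-alikes: they are no part of the job. What is shaped like the relay but purple is not meant.

How it is judged (in metres and radians):
On the way:
1. the large fuse is lifted clear of the bin in the gripper (z of fuse in the frame of bin above 0.06 m and contact force between fuse and the fingers above 0.5 N), for 0.2 s.
At the end, for the whole second after the job is handed in: The large fuse hangs still and level (7 degrees) in the gripper, each hole within 4 mm sideways of a bare stud, blade undersides 3 to 18 mm above the stud tips, touching no part of the block. Other parts are in the bin; can, dish and memory stick within 3 cm of their start (((horizontal distance between hole1 and stud1 below 0.004 m and z of hole1 in the frame of stud1 between 0.003 and 0.018 m and horizontal distance between hole2 and stud2 below 0.004 m and z of hole2 in the frame of stud2 between 0.003 and 0.018 m) or (horizontal distance between hole1 and stud2 below 0.004 m and z of hole1 in the frame of stud2 between 0.003 and 0.018 m and horizontal distance between hole2 and stud1 below 0.004 m and z of hole2 in the frame of stud1 between 0.003 and 0.018 m)) and angle between fuse's own z axis and vertical below 0.12 rad and contact force between fuse and the fingers above 0.5 N and linear speed of fuse below 0.02 m/s and contact force between fuse and block below 0.1 N and contact force between fuse and holder_empty below 0.1 N and contact force between fuse and holder_used1 below 0.1 N and contact force between fuse and holder_used2 below 0.1 N and height (world z) of each of small_fuse, bolt_a, bolt_b, relay, spare_plug, relay2, bolt_c below 0.06 m and distance of each of can, dish, stick from where it was at the start of the episode below 0.03 m); the arm keeps its last pose, push and grip.
It fails at once if the fuse touches the fuse block or a holder (contact force between fuse and block above 1 N or contact force between fuse and holder_empty above 1 N or contact force between fuse and holder_used1 above 1 N or contact force between fuse and holder_used2 above 1 N).
It fails at once if another part is lifted out of the bin (height (world z) of any of small_fuse, bolt_a, bolt_b, relay, spare_plug, relay2, bolt_c above 0.07 m).
It fails at once if the spray can, the dish or the memory stick is shifted by more than 3 cm or the can is tipped (distance of any of can, dish, stick from where it was at the start of the episode above 0.03 m or angle between can's own z axis and vertical above 0.3 rad).
It also fails if it takes over 40 s, if anything falls off the work surface, if the arm or the gripper's body presses on something with over 40 N, if the wrist force passes 120 N, or if a joint passes its speed limit or range.

## Working session

There is one attempt and no reset: what is moved stays moved. The work goes in short steps, Python scripts to look and compute and a tool call to move; the robot and the scene stay as the last step left them, time stands still between calls to the robot, and variables do not carry over. Pictures are saved under pics/ and viewed, at most 10 in all, crops included, and the job is handed in when it is done.

Besides the shell and the picture viewer there is one more tool, called after "Emit:" as name(argument=value, ...), one argument or row to a line, values as JSON. servo_tool: Moves the arm, as the interface text tells. Its arguments: {"type":"object","properties":{"series":{"type":"array","items":{"type":"object","properties":{"grip":{"type":"number"},"slide":{"type":"array","items":{"type":"number"}},"turn":{"type":"number"}}}},"newtons":{"type":"number"}},"required":["series"]}

```bash
mkdir -p pics
cat > h.py <<'E'
import numpy as np, cv2
from bench import get_state, optics, job, spotter
def ray(cam,px):
    K,d,R,t=[np.array(cam[k],float) for k in("K","dist_coeffs","R","t")]
    u=cv2.undistortPoints(np.array(px,float).reshape(-1,1,2),K,d).reshape(-1,2)
    D=np.c_[u,np.ones(len(u))]@R; C=-R.T@t
    return C,D
def atz(cam,px,z):
    C,D=ray(cam,px); return C+D*((z-C[2])/D[:,2:3])
def proj(cam,X):
    R=np.array(cam["R"],float)
    return cv2.projectPoints(np.array(X,float).reshape(-1,3),cv2.Rodrigues(R)[0],np.array(cam["t"],float),np.array(cam["K"],float),np.array(cam["dist_coeffs"],float))[0].reshape(-1,2)
def save(name,im): cv2.imwrite("pics/"+name,cv2.cvtColor(im,cv2.COLOR_RGB2BGR))
E
python3 - <<'E'
from h import *
np.set_printoptions(precision=1,suppress=True)
s=get_state();print(s["tcp_pos"],s["ee_rot"],s["grip_width"])
top=optics.get_image("top");save("top.png",top)
side=optics.get_image("side");save("side.png",side)
for c in("top","side","wrist"):
    m=optics.camera_model(c);print(c,-np.array(m["R"]).T@m["t"],np.array(m["R"])[2])
m=optics.camera_model("top")
for n,z in(("fuse",15),("small_fuse",10),("bin",42),("block",17),("holder_empty",40),("holder_used1",40),("stud1",61),("can",169),("dish",22),("stick",8)):
    for r in spotter.recognise("top",n)[:4]: print(n,round(r["p"],2),np.array(r["centre"]),atz(m,r["centre"],z)[0])
E
```

```text
[ 185.8 -490.7  230.8] [-3.1 -0.   0.4] 85.4333309838189
top [ 404.1  -56.6 1339.4] [ 0.1  0.  -1. ]
side [ 423.9 -932.9  596.5] [ 0.   0.9 -0.5]
wrist [ 249.2 -466.8  373.1] [-0.3 -0.1 -1. ]
fuse 0.69 [397.3 192.1] [ 544.2 -347.4   15. ]
fuse 0.47 [361.7 219.7] [ 472.2 -253.    15. ]
small_fuse 0.68 [391.7 219.3] [ 473.4 -332.6   10. ]
bin 0.79 [379.6 225.4] [ 456.2 -294.7   42. ]
block 0.6 [232.5 228.1] [450.7  81.8  17. ]
block 0.26 [225.5 217.3] [478.7 100.2  17. ]
holder_empty 0.76 [224.7 217.4] [477.2  99.5  40. ]
holder_used1 0.86 [209.6 214.6] [484.4 138.2  40. ]
holder_used1 0.71 [193.2 215. ] [483.4 180.5  40. ]
holder_used1 0.36 [392.1 223.9] [ 460.1 -327.2   40. ]
stud1 0.84 [226.  222.1] [464.2  93.6  61. ]
can 0.77 [298.7 197.8] [514.8 -85.8 169. ]
dish 0.88 [292.5 258.2] [373.2 -73.2  22. ]
stick 0.72 [227.3 220.1] [471.9  96.5   8. ]
```

View pics/top.png

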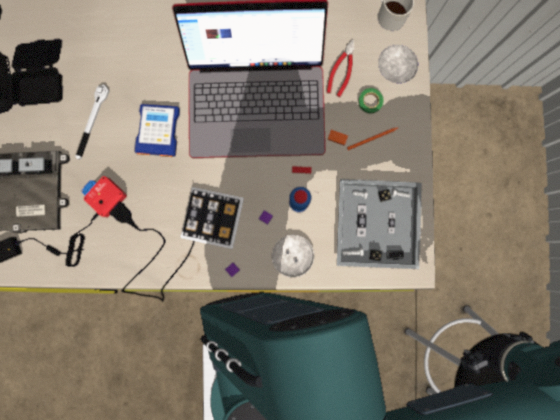

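View pics/side.png

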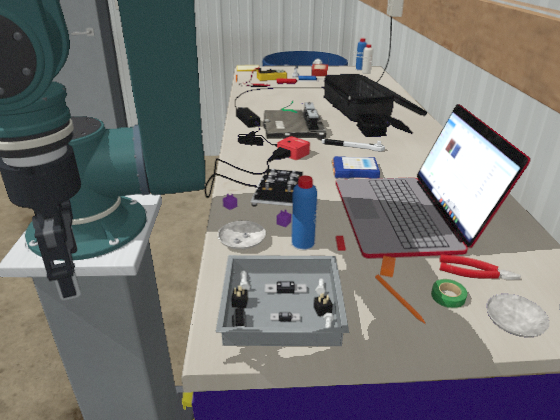

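The top view shows the large fuse at about (362,220), the small one at (392,222), the can at (300,198) and the block at (212,216). The side view confirms the larger fuse is nearer the can. I'll move the wrist camera over the bin.

Emit:
servo_tool(
  series=[
    {"slide": [40, 30, 10], "turn": -0.1, "grip": 0},
    {"slide": [80, 65, 20], "turn": -0.2, "grip": 0},
    {"slide": [120, 100, 20], "turn": -0.3, "grip": 0},
    {"slide": [160, 135, 20], "turn": -0.4, "grip": 0},
    {"slide": [200, 170, 20], "turn": -0.4, "grip": 0},
    {"slide": [240, 205, 20], "turn": -0.4, "grip": 0},
    {"slide": [280, 235, 20], "turn": -0.4, "grip": 0},
    {"slide": [280, 235, 20], "turn": -0.4, "grip": 0},
  ],
)

```text
time_s: 1.4
tcp_pos: [468.3, -253.2, 251.2]
ee_rot: [-3.141, -0.001, -0.035]
ft_force: [-0.6, -1.5, -0.5]
grip_width: 42.6
gripper_force: 0.0
```

```bash
cat > look.py <<'E'
from h import *
import sys
np.set_printoptions(precision=2,suppress=True)
s=get_state();print(s["time_s"],np.array(s["tcp_pos"]),np.array(s["ee_rot"]),s["grip_width"])
m=optics.camera_model("wrist");im=optics.get_image("wrist")
np.savez(sys.argv[1]+".npz",im=im,R=m["R"],t=m["t"],K=m["K"],d=m["dist_coeffs"])
save(sys.argv[1]+".png",im)
for a in sys.argv[2:]:
    n,z=a.split(":");z=float(z)
    for r in spotter.silhouettes("wrist",n)[:5]:
        ys,xs=np.nonzero(r["region"]);X=atz(m,np.c_[xs,ys],z)[:,:2]
        ang=np.nan;ext=0
        if len(X)>20:
            rc=cv2.minAreaRect(X.astype(np.float32));w,v=np.linalg.eigh(np.cov(X.T));ang=np.arctan(v[1,1]/v[0,1]);ext=rc
        print(n,round(r["p"],2),np.array(r["centre"]),atz(m,r["centre"],z)[0],X.mean(0),"ang",ang,ext)
E
python3 look.py w1 fuse:8 small_fuse:6 hole1:4 bin:42
```

```text
1.4 [ 468.35 -253.22  251.23] [-3.14 -0.   -0.04] 42.55596564504617
fuse 0.6 [276.4 177.3] [ 471.93 -254.31    8.  ] [ 469.69 -255.55] ang -0.0386827128610824 ((468.93341064453125, -255.4254150390625), (22.990760803222656, 81.03083038330078), 87.9813232421875)
fuse 0.57 [275.8 114.8] [ 537.16 -255.95    8.  ] [ 539.48 -254.23] ang 1.3471052397765793 ((538.0346069335938, -251.5889892578125), (36.47669219970703, 17.13739585876465), 86.12834930419922)
small_fuse 0.97 [349.8 179.6] [ 466.28 -334.19    6.  ] [ 463.01 -335.08] ang -0.033033271182976616 ((462.6533203125, -334.8672180175781), (15.92418384552002, 52.131507873535156), 87.08588409423828)
hole1 0.77 [279.3 181.7] [ 466.29 -257.31    4.  ] [ 468.79 -255.54] ang -0.03674415315585014 ((468.23358154296875, -255.2825927734375), (23.247507095336914, 82.02998352050781), 88.50692749023438)
bin 0.7 [316.6 174.5] [ 478.98 -294.08   42.  ] [ 474.08 -297.17] ang 1.5078676713114532 ((460.08868408203125, -296.32476806640625), (212.37408447265625, 222.82176208496094), 87.24357604980469)
bin 0.58 [371.9 107.6] [ 540.52 -346.42   42.  ] [ 540.1  -348.01] ang 1.409099921507073 ((541.7721557617188, -350.97686767578125), (44.67580032348633, 16.22503089904785), 88.13346099853516)
bin 0.4 [305.9 258.7] [ 390.31 -282.43   42.  ] [ 391.13 -287.3 ] ang 0.18242392266490648 ((391.0397644042969, -287.25244140625), (29.298641204833984, 33.249244689941406), 81.24275207519531)
```

View pics/w1.png

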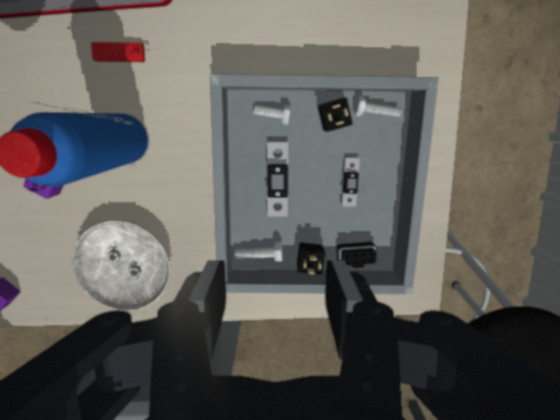

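The wrist view shows the large fuse at (277,180) with holes at (278,153) and (277,207), and the small fuse at (350,182). The measured outline is 81x23 mm, so this is the large one.

```bash
python3 look.py w1b fuse:10 hole1:10; python3 -c "
from h import *
s=get_state();print(s['tcp_pos'],s['ee_rot'],s['time_s'])
m=optics.camera_model('wrist')
print(atz(m,[[278,153],[277,207]],10))"
```

```text
1.65 [ 465.31 -256.43  251.26] [ 3.14  0.   -0.04] 42.49829120314549
fuse 0.91 [272.  174.4] [ 472.34 -253.07   10.  ] [ 470.13 -255.01] ang -0.03689092832744253 ((469.3983154296875, -255.70481872558594), (22.73758888244629, 80.39314270019531), 87.30095672607422)
hole1 0.86 [274.  176.5] [ 469.99 -255.12   10.  ] [ 470.39 -255.38] ang -0.030167631916049473 ((469.41705322265625, -255.63223266601562), (22.822330474853516, 80.27208709716797), 87.77024841308594)
hole1 0.16 [346.4 176.5] [ 466.99 -333.01   10.  ] [ 464.37 -334.36] ang -0.04477097731904803 ((464.2895202636719, -334.1391296386719), (17.553895950317383, 53.35359191894531), 87.79360961914062)
[ 465.08879158 -256.78550954  251.37057012] [ 3.14148453e+00  2.46174640e-05 -3.97609075e-02] 1.8
[[ 494.70843417 -260.74089638   10.        ]
 [ 435.88173001 -257.40006969   10.        ]]
```

Emit:
servo_tool(
  series=[
    {"slide": [3.5, 0.5, -45], "turn": 0, "grip": 0},
    {"slide": [3.5, 0.5, -90], "turn": 0, "grip": 0},
    {"slide": [3.5, 0.5, -135], "turn": 0, "grip": 0},
    {"slide": [3.5, 0.5, -180], "turn": 0, "grip": 0},
    {"slide": [3.5, 0.5, -215], "turn": 0, "grip": 0},
    {"slide": [3.5, 0.5, -235], "turn": 0, "grip": 0},
    {"slide": [3.5, 0.5, -246], "turn": 0, "grip": 0},
    {"slide": [3.5, 0.5, -246], "turn": 0, "grip": 0},
  ],
)

```text
time_s: 2.6
tcp_pos: [468.6, -255.7, 4.6]
ee_rot: [-3.141, 0.001, -0.039]
ft_force: [0.3, 0.0, 1.0]
grip_width: 43.0
gripper_force: 0.0
```

Emit:
servo_tool(
  series=[
    {"slide": [0, 0, 0], "turn": 0, "grip": 0},
    {"slide": [0, 0, 0], "turn": 0, "grip": -1},
    {"slide": [0, 0, 0], "turn": 0, "grip": -1},
    {"slide": [0, 0, 0], "turn": 0, "grip": -1},
    {"slide": [0, 0, 0], "turn": 0, "grip": -1},
    {"slide": [0, 0, 0], "turn": 0, "grip": -1},
    {"slide": [0, 0, 0], "turn": 0, "grip": -1},
  ],
  newtons=50,
)

```text
time_s: 3.3
tcp_pos: [469.9, -256.1, 6.6]
ee_rot: [3.14, -0.002, -0.038]
ft_force: [-2.5, -0.5, 8.8]
grip_width: 20.8
gripper_force: 49.2
```

Emit:
servo_tool(
  series=[
    {"slide": [0, 0, 20], "turn": 0, "grip": -1},
    {"slide": [0, 0, 55], "turn": 0, "grip": -1},
    {"slide": [0, 0, 95], "turn": 0, "grip": -1},
    {"slide": [0, 0, 135], "turn": 0, "grip": -1},
    {"slide": [0, 0, 175], "turn": 0, "grip": -1},
    {"slide": [0, 0, 215], "turn": 0, "grip": -1},
    {"slide": [0, 0, 245], "turn": 0, "grip": -1},
    {"slide": [0, 0, 245], "turn": 0, "grip": -1},
  ],
)

```text
time_s: 4.1
tcp_pos: [470.5, -256.3, 254.8]
ee_rot: [3.138, -0.006, -0.038]
ft_force: [-0.7, 0.7, -0.9]
grip_width: 20.7
gripper_force: 49.4
```

```bash
python3 look.py w2 fuse:250 hole1:250 can:169;python3 -c "
import cv2;im=cv2.imread('pics/w2.png')
cv2.imwrite('pics/w2c.png',cv2.resize(im[210:420,140:420],None,fx=2.8,fy=2.8,interpolation=2))"
```

```text
4.1 [ 470.46 -256.33  254.8 ] [ 3.14 -0.01 -0.04] 20.68455311394481
fuse 0.61 [279.6 274.9] [ 469.85 -258.13  250.  ] [ 469.01 -256.3 ] ang -0.04186797182053914 ((466.2821960449219, -256.3551940917969), (24.710155487060547, 85.94447326660156), 87.63768005371094)
hole1 0.68 [276.6 274.8] [ 469.96 -256.8   250.  ] [ 469.01 -256.28] ang -0.04306138127239457 ((466.2678527832031, -256.15838623046875), (25.142824172973633, 85.94593811035156), 87.75572967529297)
can 0.71 [ 67.2 149.1] [ 523.86 -127.28  169.  ] [ 523.45 -128.63] ang -1.4623471541020123 ((521.218017578125, -129.47254943847656), (96.81497192382812, 45.31647872924805), 89.06230926513672)
```

View pics/w2c.png

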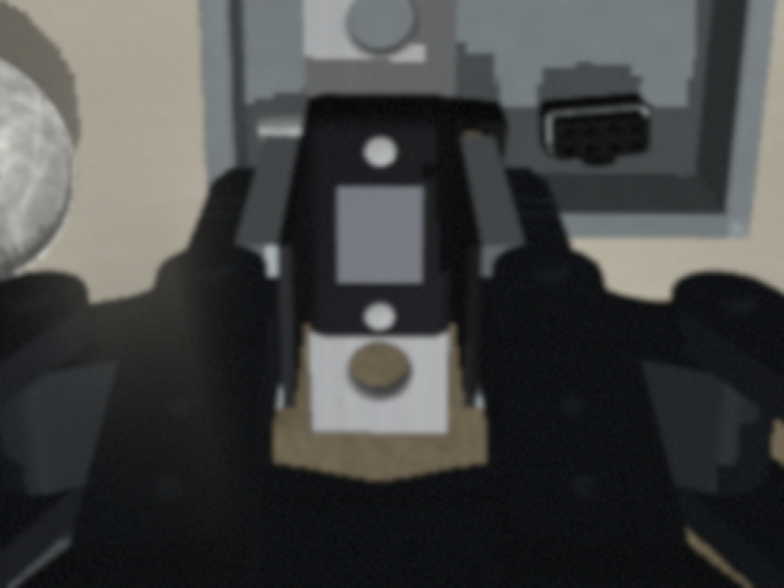

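The large fuse is held by its body with both holes visible. I'll carry it at z ≈ 250, well above the can, towards the block.

Emit:
servo_tool(
  series=[
    {"slide": [0, 25, 0], "turn": 0, "grip": -1},
    {"slide": [-10, 65, 0], "turn": 0, "grip": -1},
    {"slide": [-25, 105, 0], "turn": 0, "grip": -1},
    {"slide": [-45, 150, 0], "turn": 0, "grip": -1},
    {"slide": [-65, 195, 0], "turn": 0, "grip": -1},
    {"slide": [-80, 240, 0], "turn": 0, "grip": -1},
    {"slide": [-90, 285, 0], "turn": 0, "grip": -1},
    {"slide": [-100, 320, 0], "turn": 0, "grip": -1},
  ],
)

```text
time_s: 5.1
tcp_pos: [367.7, 66.4, 249.5]
ee_rot: [-3.141, 0.001, -0.038]
ft_force: [0.3, -0.2, -0.4]
grip_width: 20.5
gripper_force: 49.4
```

Emit:
servo_tool(
  series=[
    {"slide": [0, 20, 0], "turn": 0, "grip": -1},
    {"slide": [0, 40, 0], "turn": 0, "grip": -1},
    {"slide": [0, 40, 0], "turn": 0, "grip": -1},
    {"slide": [0, 40, 0], "turn": 0, "grip": -1},
    {"slide": [0, 40, 0], "turn": 0, "grip": -1},
  ],
)

```text
time_s: 5.6
tcp_pos: [369.3, 80.0, 250.1]
ee_rot: [-3.124, 0.001, -0.016]
ft_force: [-0.1, -0.6, -0.9]
grip_width: 20.7
gripper_force: 49.4
```

```bash
python3 look.py w3 stud1:61 holder_empty:49 holder_used1:49 block:17
```

```text
5.6 [369.27  80.01 250.07] [-3.12  0.   -0.02] 20.698506541160363
stud1 0.6 [262.7  73.7] [472.34  92.7   61.  ] [468.93  90.94] ang -0.21334265217693255 ((466.6056213378906, 91.4102783203125), (38.71471405029297, 112.73892211914062), 77.7925033569336)
stud1 0.38 [276.7 274.4] [283.45  83.42  61.  ] [281.12  84.76] ang -0.019840785033650478 ((274.897705078125, 85.01619720458984), (54.027854919433594, 195.3981170654297), 89.3698501586914)
holder_empty 0.92 [264.4  78.9] [469.19  91.87  49.  ] [470.17  91.48] ang -0.21202057454052534 ((467.6932067871094, 92.13650512695312), (38.95967102050781, 115.31426239013672), 77.69860076904297)
holder_used1 0.92 [220.3  69. ] [478.32 131.21  49.  ] [478.97 131.79] ang -0.20744747000307856 ((476.68316650390625, 132.60801696777344), (43.48019027709961, 114.55966186523438), 77.94738006591797)
holder_used1 0.7 [171.4  61.5] [485.56 174.79  49.  ] [484.75 173.96] ang -0.21923045323420565 ((484.0294189453125, 174.0548095703125), (45.7034912109375, 111.85240936279297), 78.26200866699219)
holder_used1 0.35 [264.2  77.9] [470.04  92.03  49.  ] [469.96  91.57] ang -0.21350782732701262 ((467.578369140625, 92.0296630859375), (39.41246032714844, 115.27325439453125), 77.7497787475586)
block 0.6 [280.4 117.1] [435.56  78.01  17.  ] [459.67 104.58] ang -0.7472584301889188 ((478.0616149902344, 134.35411071777344), (141.04672241210938, 136.15093994140625), 77.8709716796875)
```

View pics/w3.png

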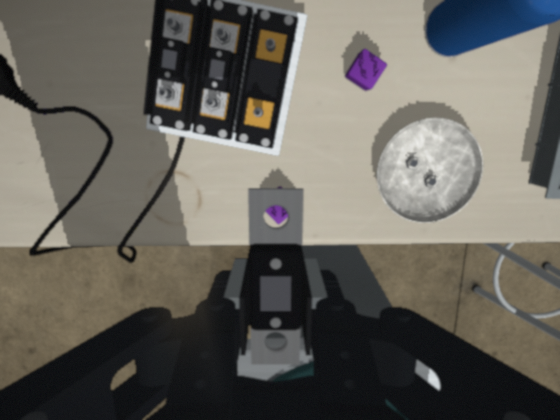

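Wrist view: the empty holder is the right-hand one, with copper pads and studs near (271,46) and (259,111). The arm lags in y and roll, so I'll check the joints.

```bash
python3 -c "
from h import *
np.set_printoptions(precision=3,suppress=True)
s=get_state()
for k in ('time_s','qpos','qvel','joint_efforts','tcp_pos','ee_rot','ft_force','moment'):print(k,np.array(s[k]))
m=optics.camera_model('wrist');print(m['R'],-np.array(m['R']).T@m['t'],m['K'])
import cv2;im=cv2.imread('pics/w3.png')
cv2.imwrite('pics/w3c.png',cv2.resize(im[0:160,200:320],None,fx=5,fy=3.75*1.0,interpolation=2)) 
"
```

```text
time_s 5.85
qpos [-0.015  0.001 -0.313  1.257  0.018  3.141]
qvel [ 0.006 -0.002 -0.001  0.     0.    -0.   ]
joint_efforts [ -0.173 -38.637  38.625  -0.003   0.061  -0.   ]
tcp_pos [369.065  80.557 250.246]
ee_rot [-3.124  0.    -0.014]
ft_force [ 0.261 -0.017 -0.419]
moment [-0.031  0.027  0.057]
[[-0.015 -1.    -0.018]
 [-0.963  0.009  0.268]
 [-0.268  0.022 -0.963]] [436.875  77.108 392.482] [[359.237   0.    275.136]
 [  0.    359.237 215.551]
 [  0.      0.      1.   ]]
```

Joint 6 is at its limit, so I'll use the equivalent grasp with a half turn in the positive direction while moving to the far side of the block.

Emit:
servo_tool(
  series=[
    {"slide": [0, -15, 0], "turn": 0.14, "grip": -1},
    {"slide": [10, -10, 0], "turn": 0.28, "grip": -1},
    {"slide": [30, -5, 0], "turn": 0.42, "grip": -1},
    {"slide": [50, 0, 0], "turn": 0.56, "grip": -1},
    {"slide": [70, 0, 0], "turn": 0.7, "grip": -1},
    {"slide": [90, 0, 0], "turn": 0.84, "grip": -1},
    {"slide": [110, 0, 0], "turn": 0.98, "grip": -1},
    {"slide": [130, 0, 0], "turn": 1.12, "grip": -1},
  ],
)

```text
time_s: 6.65
tcp_pos: [499.8, 80.7, 250.2]
ee_rot: [-3.124, 0.0, 1.112]
ft_force: [0.0, -0.1, 0.0]
grip_width: 20.9
gripper_force: 49.4
```

Emit:
servo_tool(
  series=[
    {"slide": [20, 0, 0], "turn": 0.14, "grip": -1},
    {"slide": [40, 0, 0], "turn": 0.28, "grip": -1},
    {"slide": [60, 0, 0], "turn": 0.42, "grip": -1},
    {"slide": [70, 0, 0], "turn": 0.56, "grip": -1},
    {"slide": [70, 0, 0], "turn": 0.7, "grip": -1},
    {"slide": [70, 0, 0], "turn": 0.84, "grip": -1},
    {"slide": [70, 0, 0], "turn": 0.98, "grip": -1},
    {"slide": [70, 0, 0], "turn": 1.12, "grip": -1},
  ],
)

```text
time_s: 7.45
tcp_pos: [569.0, 80.7, 250.1]
ee_rot: [-3.124, 0.0, 2.232]
ft_force: [1.3, 1.4, 0.1]
grip_width: 20.3
gripper_force: 49.4
```

Emit:
servo_tool(
  series=[
    {"slide": [0, 0, 0], "turn": 0.14, "grip": -1},
    {"slide": [0, 0, 0], "turn": 0.28, "grip": -1},
    {"slide": [0, 0, 0], "turn": 0.42, "grip": -1},
    {"slide": [0, 0, 0], "turn": 0.56, "grip": -1},
    {"slide": [0, 0, 0], "turn": 0.7, "grip": -1},
    {"slide": [0, 0, 0], "turn": 0.73, "grip": -1},
    {"slide": [0, 0, 0], "turn": 0.73, "grip": -1},
    {"slide": [0, 0, 0], "turn": 0.73, "grip": -1},
  ],
)

```text
time_s: 8.25
tcp_pos: [569.0, 80.8, 250.2]
ee_rot: [-3.124, 0.0, 2.953]
ft_force: [0.4, -0.1, -0.9]
grip_width: 20.7
gripper_force: 49.4
```

```bash
sleep 0; python3 look.py w4a stud1:61 >/dev/null; python3 look.py w4 stud1:61 holder_empty:49 holder_used1:49 fuse:253; python3 -c "
import cv2
a=cv2.imread('pics/w3.png')[0:160,200:320];a=cv2.resize(a,None,fx=3.5,fy=3.5,interpolation=2)
b=cv2.imread('pics/w4.png');cv2.imwrite('pics/w4v.png',b);cv2.imwrite('pics/w3c.png',a)"
```

```text
8.35 [569.    80.8  250.26] [-3.12  0.    2.95] 20.263969807773965
stud1 0.75 [268.9  77.7] [469.23  91.06  61.  ] [469.18  93.1 ] ang -0.2129718601853078 ((471.79705810546875, 92.29646301269531), (38.046485900878906, 111.23731994628906), 77.31034851074219)
holder_empty 0.88 [270.6  75.7] [466.64  92.7   49.  ] [467.98  93.01] ang -0.21110764176843463 ((470.8330383300781, 93.069091796875), (39.50856018066406, 115.02819061279297), 78.2238540649414)
holder_used1 0.92 [319.9  78.2] [477.02 135.8   49.  ] [477.13 133.8 ] ang -0.21747482633337062 ((479.7931823730469, 133.17076110839844), (40.373268127441406, 116.10227966308594), 78.27312469482422)
holder_used1 0.71 [362.   79.8] [485.38 172.69  49.  ] [486.1  173.92] ang -0.21665692319391922 ((488.95684814453125, 173.68824768066406), (44.005733489990234, 115.1320571899414), 78.10166931152344)
fuse 0.68 [277.1 272.8] [565.25  82.54 253.  ] [566.81  81.58] ang -0.19361634215346432 ((569.394775390625, 81.05805206298828), (23.839937210083008, 82.23590850830078), 79.29315948486328)
```

View pics/w4v.png

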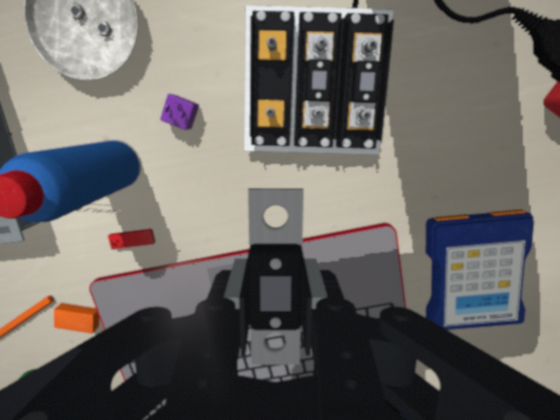

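The studs show from the other side near (271,46) and (269,114). I'll zoom both views and place the tips accurately.

```bash
python3 -c "
import cv2,numpy as np
a=cv2.imread('pics/w3.png')[20:140,225:305];b=cv2.imread('pics/w4.png')[20:140,230:310]
f=lambda i:cv2.resize(i,None,fx=5,fy=5,interpolation=2)
c=cv2.imread('pics/w4.png')
cv2.imwrite('pics/ab.png',np.hstack([f(a),f(b)]))"
```

```text
(no output)
```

View pics/ab.png

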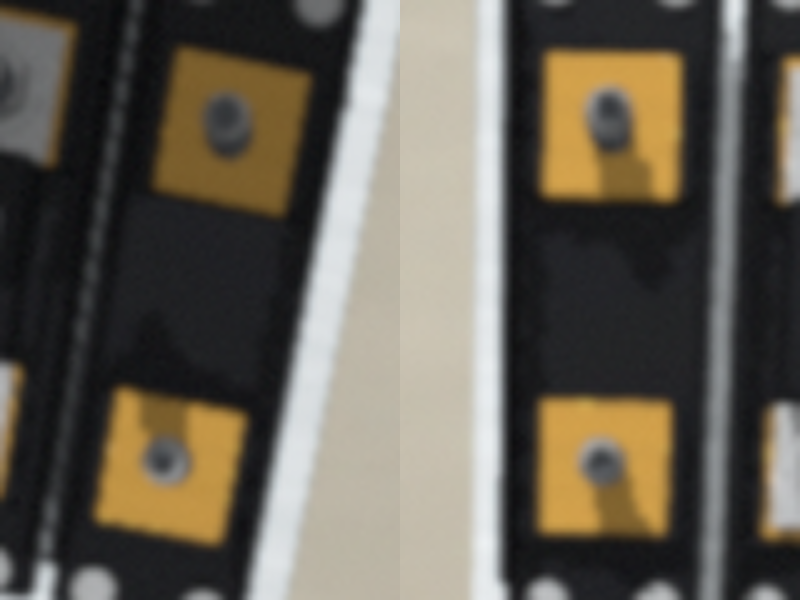

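Run:
```python
from h import *
np.set_printoptions(precision=2,suppress=True)
def L(n):
    z=np.load(n+".npz");return dict(K=z["K"],dist_coeffs=z["d"],R=z["R"],t=z["t"]),z["im"]
m3,_=L("w3");m4,im=L("w4")
A=atz(m3,[[270.2,41.8],[257.8,111.6]],61);B=atz(m4,[[271.8,40.4],[270.2,112.2]],61)
for P in(A,B):
    d=P[1]-P[0];print(P,np.linalg.norm(d),P.mean(0),np.arctan(d[1]/d[0]))
for q in(270.2,41.8),: pass
s=get_state();print(s["tcp_pos"],s["ee_rot"])
for z in(251,253.5,256):
    H=atz(m4,[[275.5,216],[275.8,342]],z);d=H[1]-H[0];print(z,H,np.linalg.norm(d),H.mean(0),np.arctan(d[1]/d[0]))
a=cv2.resize(im[180:230,240:315],None,fx=5,fy=5,interpolation=2);b=cv2.resize(im[320:370,240:315],None,fx=5,fy=5,interpolation=2)
save("holes.png",np.vstack([a,cv2.convertScaleAbs(b,alpha=1.6)]))
```

```text
[[497.67  85.71  61.  ]
 [440.8   97.85  61.  ]] 58.149538931966354 [469.23  91.78  61.  ] -0.2102822469609418
[[440.41  99.17  61.  ]
 [497.8   86.67  61.  ]] 58.73595016686741 [469.11  92.92  61.  ] -0.2143990134712742
[568.99  80.85 250.28] [-3.12  0.    2.96]
251 [[541.23  86.38 251.  ]
 [599.63  75.44 251.  ]] 59.42109991161875 [570.43  80.91 251.  ] -0.18527541035856404
253.5 [[540.55  86.55 253.5 ]
 [597.92  75.8  253.5 ]] 58.37107272554235 [569.24  81.18 253.5 ] -0.1852754103585635
256 [[539.87  86.72 256.  ]
 [596.21  76.16 256.  ]] 57.32104553946584 [568.04  81.44 256.  ] -0.18527541035856382
```

View pics/holes.png

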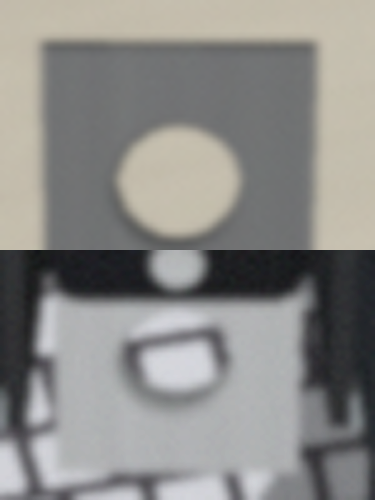

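The studs are centred at (469.2, 92.4) at -0.212 rad, with their measured spacing of 58.1–58.7 mm matching the 58 given. The held fuse is centred on the TCP. I'll move over the studs and descend in part.

Emit:
servo_tool(
  series=[
    {"slide": [-20, 3, 0], "turn": -0.01, "grip": -1},
    {"slide": [-55, 6, 0], "turn": -0.025, "grip": -1},
    {"slide": [-85, 10, 0], "turn": -0.025, "grip": -1},
    {"slide": [-99.8, 11.3, -20], "turn": -0.025, "grip": -1},
    {"slide": [-99.8, 11.3, -55], "turn": -0.025, "grip": -1},
    {"slide": [-99.8, 11.3, -90], "turn": -0.025, "grip": -1},
    {"slide": [-99.8, 11.3, -120], "turn": -0.025, "grip": -1},
    {"slide": [-99.8, 11.3, -140], "turn": -0.025, "grip": -1},
  ],
)

```text
time_s: 9.4
tcp_pos: [468.3, 92.1, 108.5]
ee_rot: [-3.124, -0.001, 2.931]
ft_force: [-0.1, -0.2, -0.6]
grip_width: 20.5
gripper_force: 49.4
```

Emit:
servo_tool(
  series=[
    {"slide": [0, 0, 0], "turn": 0, "grip": -1},
    {"slide": [0, 0, 0], "turn": 0, "grip": -1},
    {"slide": [0, 0, 0], "turn": 0, "grip": -1},
  ],
)

```text
time_s: 9.7
tcp_pos: [470.0, 92.2, 111.5]
ee_rot: [-3.124, 0.002, 2.931]
ft_force: [-0.0, -0.5, 0.3]
grip_width: 20.4
gripper_force: 49.4
```

```bash
python3 look.py w5 fuse:114; python3 -c "
from h import *
im=cv2.imread('pics/w5.png')
im=np.vstack([cv2.resize(im[170:250,200:350],None,fx=4,fy=4,interpolation=2),cv2.convertScaleAbs(cv2.resize(im[310:370,200:350],None,fx=4,fy=4,interpolation=2),alpha=1.6)]);cv2.imwrite('pics/w5c.png',im)"
```

```text
9.7 [469.95  92.2  111.52] [-3.12  0.    2.93] 20.429518131019666
fuse 0.83 [276.2 274.3] [466.95  93.45 114.  ] [468.02  92.95] ang -0.21610747052495768 ((470.7812805175781, 92.4585952758789), (23.881948471069336, 82.77507019042969), 78.79283905029297)
```

View pics/w5c.png

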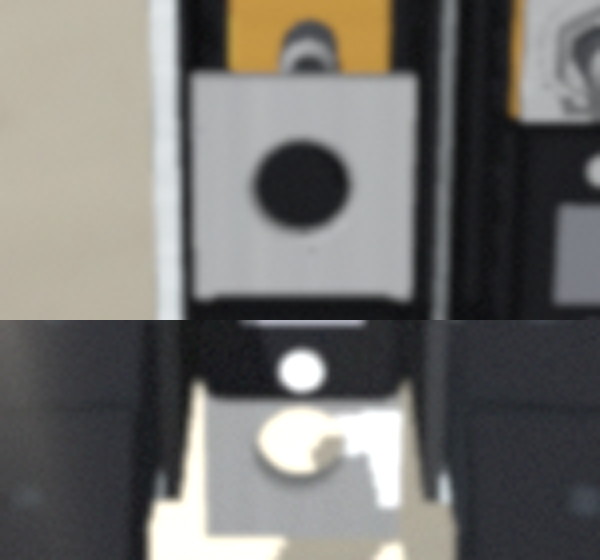

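The far stud shows right behind the blade, laterally in line (col 277 against hole col 275). I'll descend to the hover height and check.

Emit:
servo_tool(
  series=[
    {"slide": [0, 0, -12], "turn": 0, "grip": -1},
    {"slide": [0, 0, -24], "turn": 0, "grip": -1},
    {"slide": [0, 0, -34], "turn": 0, "grip": -1},
    {"slide": [0, 0, -38], "turn": 0, "grip": -1},
    {"slide": [0, 0, -38.5], "turn": 0, "grip": -1},
    {"slide": [0, 0, -38.5], "turn": 0, "grip": -1},
    {"slide": [0, 0, -38.5], "turn": 0, "grip": -1},
    {"slide": [0, 0, -38.5], "turn": 0, "grip": -1},
  ],
)

```text
time_s: 10.6
tcp_pos: [469.4, 92.2, 72.1]
ee_rot: [-3.124, 0.001, 2.931]
ft_force: [0.0, 0.1, -0.3]
grip_width: 20.5
gripper_force: 49.4
```

```bash
python3 look.py w6 fuse:75
python3 - <<'E'
from h import *
np.set_printoptions(precision=2,suppress=True)
for n in("w5","w6"):
    z=np.load(n+".npz");m=dict(K=z["K"],dist_coeffs=z["d"],R=z["R"],t=z["t"])
    print(n,"studs",proj(m,[[440.7,98.5,61],[497.6,86.2,61]]))
    if n=="w5":
        H=atz(m,[[275.2,216],[275.2,340.3]],114.5);print(H,H.mean(0))
im=cv2.imread('pics/w6.png')
im=np.vstack([cv2.resize(im[170:250,200:350],None,fx=4,fy=4,interpolation=2),cv2.convertScaleAbs(cv2.resize(im[310:370,200:350],None,fx=4,fy=4,interpolation=2),alpha=1.6)]);cv2.imwrite('pics/w6c.png',im)
E
```

```text
10.6 [469.41  92.16  72.12] [-3.12  0.    2.93] 20.481511379360533
fuse 0.71 [273.5 276.3] [466.9   92.16  75.  ] [467.4  92.9] ang -0.21566822373586564 ((469.9896240234375, 92.37908935546875), (23.818361282348633, 82.62178802490234), 78.11788177490234)
w5 studs [[276.58 187.75]
 [276.27 285.  ]]
[[441.67  98.44 114.5 ]
 [498.06  86.37 114.5 ]] [469.87  92.4  114.5 ]
w6 studs [[275.74 206.39]
 [275.42 323.05]]
```

View pics/w6c.png

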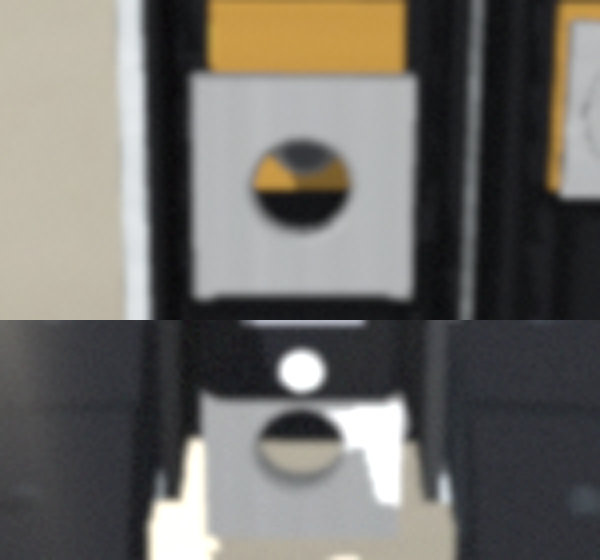

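The stud is visible through the front hole, centred at about (276,206) as predicted. Fuse centre and stud centre agree within 1 mm, and the gap is about 11 mm.

```bash
python3 -c "
from h import *
s=get_state();print(s['tcp_pos'],s['gripper_force'],s['qvel']);print(job.sign_off())"
```

```text
[469.33233151  92.15660531  72.00237744] 49.41479444503784 [ 0.00081678  0.00091758 -0.00174757 -0.0014539  -0.00213875 -0.0002906 ]
the job is handed in; nothing more can be done
None
```

The large fuse is in the gripper, hovering level about 11 mm above the empty holder's two bare studs with each hole over a stud to within about 1 mm by camera measurement, and the job is handed in (no verdict was returned).

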